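# Refit the hinged leaf of a drill jig

## Task

The leaf (top plate) of the blue drill jig has been taken off. Lower it back onto the jig so that it lies flat over both locating pins with its hinge knuckle between the jig's two, then slide the loose hinge pin in from the end with the brass knuckle, which slides sideways and must be felt for and drawn into line by the pin, through all three knuckles until the pin's collar is fully home against the brass one; never force the pin. Let go of everything and do not disturb the steel weight, the black tin and the pale tile standing by.

Things in the scene. Friction and masses are not known exactly. Their poses are not given: they have to be found in the camera images.
- jig: Blue drill jig, fixed. Origin on the table, z up, y along the hinge, which is on its +x side. Pocketed block x -60..23, y -50..50 mm, flat rim 40 mm above the table; foot x -72..56, 10 mm thick. On the rim at x -50 stand two locating pins. Hinge axis at x 50, z 50 mm: a sliding brass knuckle at the +y end, a fixed steel one at the -y end. Nothing obstructs the hinge line beyond |y| = 50.
- locator_round (a point): Base of the round locating pin on the rim: jig frame (-50, 38, 40) mm. 9 mm diameter, 12 mm high, the upper 5 mm tapering to 5 mm.
- locator_diamond (a point): Base of the diamond locating pin on the rim: jig frame (-50, -38, 40) mm. 9 mm wide in x, 5.4 mm in y, 12 mm high, the upper 5 mm tapering.
- hinge_left (a point): Point on the hinge axis where the brass end knuckle's outer face belongs: jig frame (50, 50, 50) mm. This knuckle (y 28..50 mm, outer diameter 26, bore 10.8 mm) slides freely along the jig's x by +-8 mm about the axis; it starts anywhere there, only eye or touch tells where, and stays where left. About 1.5 N on a pin in its bore shifts it. Its height and y are fixed; its slideway reaches x 76.
- hinge_right (a point): Centre of the outer end face of the fixed steel end knuckle (y -50..-28 mm, outer diameter 20 mm, bore 10.8 mm, open at both ends): jig frame (50, -50, 50) mm.
- hinge_mid (a point): Middle of the jig's hinge axis, in the free space between its knuckles: jig frame (50, 0, 50) mm.
- leaf: Loose leaf, 0.25 to 0.5 kg, flat on the table right way up. Origin on its underside, z up. Aluminium plate x -60..22, y -50..50, z 0..8 mm, brass bushes 3 mm high on it; through holes of 10.5 mm at x -50, y +38 and -38 for the locating pins. Seated, its frame is the jig's raised by 40 mm (same axes), with up to 1 mm of play until the hinge pin is in.
- leaf_handle (a point): Grip point on the leaf's black bar handle: leaf frame (-5, 0, 31) mm. The bar is 14 mm (x) by 44 mm (y), z 8..45 mm; grip from above, fingers closing along the leaf's x.
- leaf_knuckle (a point): Centre of the leaf's knuckle: leaf frame (50, 0, 10) mm, at hinge_mid when seated; a tongue joins it to the plate. Outer diameter 20 mm, bore 10.8 mm, y -25..25 mm: 3 mm free to each of the jig's knuckles.
- hinge_pin: Loose hinge pin, 85 g, starts level in the pin rest. Origin on its axis at the inner face of its brass collar, which is 18 mm in diameter, y 0..4 mm. Steel shaft along -y, 9 mm diameter, 106 mm long; red square handle 16 x 16 mm along +y, y 4..48 mm. z up at the start. It slides with light friction. Home, the collar's inner face is on hinge_left and the tip stands out 6 mm at the far end.
- pin_tip (a point): Centre of the pin's tip: pin frame (0, -106, 0) mm. The last 4 mm taper to 6.4 mm diameter.
- pin_handle (a point): Grip point of the red handle: pin frame (0, 22, 0) mm; grip from above, fingers closing along the pin's x.
- pin_rest: Dark steel rest, fixed. Origin at the centre of its underside, z up. Foot 50 x 164 x 8 mm; a V-block (10 mm long, 20 mm wide, top below z 48 mm) at y -64 mm carries the shaft, a flat saddle 26 mm wide at y 65..75 mm, top at z 37 mm, the handle's end: the pin lies along y, axis at z 45 mm, handle to +y. Between them pin and handle are free all round.
- weight: Bystander: turned steel weight with a knob, 33 x 33 x 70 mm; origin at the centre of its underside.
- tin: Bystander: black tin, 54 mm in diameter, 55 mm high; origin at the centre of its underside.
- tile: Bystander: pale ceramic tile lying flat, 42 x 95 x 8 mm, long along y; origin at the centre of its underside.
Mind the look-alikes: they are no part of the job. What is meant by the leaf is not pink, and is the larger of those in its own colour.

How it is judged:
By the outcome, as a careful person would: the job done as asked, in the order asked, and still so for the second after the job is handed in, with the robot touching nothing.
It also fails if it takes over 64 s, if anything falls off the work surface, if the arm or the gripper's body presses on something with over 40 N, if the wrist force passes 120 N, or if a joint passes its speed limit or range.

## Robot

A 6-joint arm with a two-finger parallel gripper is mounted at the origin on the work surface; the furniture and walls round the work are solid. World frame = base frame: x ahead of the robot, y to its left, z up, the work surface at z = 0. Lengths are in m, angles in rad, forces in N, time in s.
With the tool pointing down it reaches from about 0.375 to 0.9 m from the base axis. Payload 3.1 kg.
Tool frame: the origin (TCP) lies where the fingers leave the gripper's body, on its centre line; the fingertips stand 70 mm ahead of it and the grasp point (between the pads) lies 51 mm ahead of it (robot.tip_reach is the distance from the TCP to the fingertips, in m); z points along the fingers, y is the line along which they close (so a half turn about z gives the same grasp; the last joint's range is limited). The gripper opens to 87 mm and grips with 3 to 60 N. Pads are 19 mm wide; open, the fingers measure 117 mm over their backs; the gripper's body (75 mm by 190 mm) begins 51 mm behind the grasp point.
Start: joints at [1.149, 0.527, 1.433, -0, 1.181, -0.178], TCP at [0.15, 0.607, 0.292] pointing down, gripper open.
Joint ranges: [-3.08, 3.08], [-0.75, 2.2], [0.22, 2.44], [-1.43, 4.57], [0, 2.65], [-2.85, 2.85]. Speed limits (rad/s): [2.79, 2.79, 3.14, 3.14, 3.14, 3.14].

## Interface

Orientations are given as a unit quaternion [x, y, z, w].
In Python, from rig import robot gives the robot as it stands.
- The arm moves only by the tool carry_out, never from a script. Its argument "rows" is a list that holds one entry, the list of rows, each a list of 6 numbers: the shift along the tool's x, y, z in mm, then the turn, a rotation vector about the tool's x, y, z in units of 8 degrees (1.0 is 8 degrees). A call has 1 to 20 rows; each row is the pose to reach, as a shift and turn from the pose commanded when the call began, along the tool's axes at that moment; what a row does not reach only later rows make up. A row lasts 1/10 s, in which the tool goes at most 50 mm and 8.59 degrees, less where a joint would pass 70% of its speed; a pose out of reach is approached as far as the arm can. A call with a gripper value outside its range is refused whole. "fingers" is the opening, from 0 (shut) to 1 (fully open), set as the call begins (left out, the last holds). The fingers move at their own pace and stop on an object; "grip_force" is the grip in N (left out, the last holds). Time passes only in rows, so rows that repeat a pose let the fingers close. It gives the time, the measured TCP pose, the force and the opening at its end, in the units of the state.
- robot.get_obs(): the state, without advancing time (a new reading comes with each control period).
- robot.camera(name): name is "scene" or "top" or "wrist"; returns a dict with "color" (384x512x3 uint8, red, green, blue), "depth" (384x512 float32, m along the optical axis (not along the pixel's ray), 0 where there is no reading), "K" (3x3 intrinsics, pixels), "D" ([k1, k2, p1, p2, k3] as OpenCV has them; the pictures are not rectified), "camera_from_world" (4x4, takes a point from world to camera coordinates). Camera axes: x right, y down, z forward; pixel columns grow to the right and rows downward; lengths in m; the calibration is good to about 2 mm. A picture is of the moment at which its call begins.
- robot.hand_in(): hands the job in, once; it reports no verdict.
The state is a dict: "time": time; "q": joint angles; "joint_velocities": joint speeds; "joint_torque": joint torques, N m; "position": TCP position; "tool_rot": TCP orientation; "ft_force": force on the tool from outside, world axes, zero at the start; "moment": the same for the moment, N m; "grip_width": finger opening in m.
Only numpy, scipy, OpenCV 4.12 (cv2) and the standard library are available. Lean on these libraries where they do the work, as an engineer would, in place of code of your own. Each camera call takes 0.05 s, during which the arm holds its last target. There are 200 camera calls.

## Working session

There is one attempt and no reset: what is moved stays moved. The work goes in short steps, Python scripts to look and compute and a tool call to move; the robot and the scene stay as the last step left them, time stands still between calls to the robot, and variables do not carry over. Pictures are saved under pics/ and viewed, on a budget of 10 in all, crops included, one or two more only if the job needs it, and the job is handed in when it is done.

Besides the shell and the picture viewer there is one more tool, called by a JSON object that holds its "api" and its "payload". carry_out: Moves the arm, as the interface text tells. Its arguments: {"type":"object","properties":{"rows":{"type":"array"},"fingers":{"type":"number"},"grip_force":{"type":"number"}},"required":["rows"]}

```bash
ls; mkdir -p pics; cat > h.py <<'E'
import numpy as np, cv2
from rig import robot
from scipy.spatial.transform import Rotation as R
def shot(name,fn=None):
    c=robot.camera(name); c['n']=name
    np.savez('pics/'+(fn or name)+'.npz',**{k:c[k] for k in('color','depth','K','D','camera_from_world')})
    if fn: cv2.imwrite('pics/'+fn+'.png',c['color'][:,:,::-1])
    return c
def load(fn): return dict(np.load('pics/'+fn+'.npz'))
def ray(c,uv):
    p=cv2.undistortPoints(np.array(uv,float).reshape(-1,1,2),c['K'],c['D']).reshape(-1,2)
    T=np.linalg.inv(c['camera_from_world'])
    d=np.c_[p,np.ones(len(p))]@T[:3,:3].T
    return T[:3,3],d
def onz(c,uv,z):
    o,d=ray(c,uv); return o+d*((z-o[2])/d[:,2])[:,None]
def dep(c,uv):
    o,d=ray(c,uv); return np.array([o+d[i]*c['depth'][int(round(v)),int(round(u))] for i,(u,v) in enumerate(uv)])
def tri(c1,uv1,c2,uv2):
    o1,d1=ray(c1,[uv1]);o2,d2=ray(c2,[uv2]);A=np.c_[d1[0],-d2[0]]
    s=np.linalg.lstsq(A,o2-o1,rcond=None)[0]; a=o1+s[0]*d1[0];b=o2+s[1]*d2[0]
    return (a+b)/2,np.linalg.norm(a-b)
def proj(c,P):
    T=c['camera_from_world'];return cv2.projectPoints(np.array(P,float).reshape(-1,3),cv2.Rodrigues(T[:3,:3])[0],T[:3,3],c['K'],c['D'])[0].reshape(-1,2)
E
python3 - <<'E'
from h import *
o=robot.get_obs();print(o)
a=shot('scene','s0');b=shot('top','t0')
cv2.imwrite('pics/both0.png',cv2.resize(np.vstack([a['color'],b['color']])[:,:,::-1],None,fx=.78,fy=.78))
for c in(a,b):print(np.linalg.inv(c['camera_from_world'])[:3],c['K'][0,0])
E
```

```text
pics
{'time': 0.0, 'q': array([ 1.14949308e+00,  5.28462847e-01,  1.43394259e+00, -3.46609159e-05,
        1.18133766e+00, -1.78513862e-01]), 'joint_velocities': array([ 9.95934822e-04, -7.65379368e-05,  1.05501920e-03, -4.18824675e-04,
        1.24083288e-03,  1.49723260e-03]), 'joint_torque': array([ 7.50502895e-04, -4.40044034e+01, -1.76594174e+01,  6.34429394e-02,
        5.82038832e-02, -1.86368438e-04]), 'position': array([0.14999818, 0.60612359, 0.29126068]), 'tool_rot': array([ 1.21090136e-01,  9.92640933e-01, -1.03195954e-03, -3.02344777e-04]), 'ft_force': array([-0.15698592, -0.66509896,  0.00339921]), 'moment': array([-0.05003693, -0.06480776, -0.02757902]), 'grip_width': 0.0871939099521978}
[[-0.65771211 -0.40496984  0.63514897 -0.17819882]
 [-0.75290683  0.37958436 -0.53763092  0.51781691]
 [-0.02336831 -0.83181437 -0.55456179  0.59290213]] 358.0531890992403
[[ 0.01753912 -0.98604082  0.16557739  0.27270656]
 [-0.99981241 -0.01865741 -0.00520083 -0.00317314]
 [ 0.00821747 -0.16545511 -0.98618309  1.16887429]] 365.01462844147443
```

View pics/s0.png

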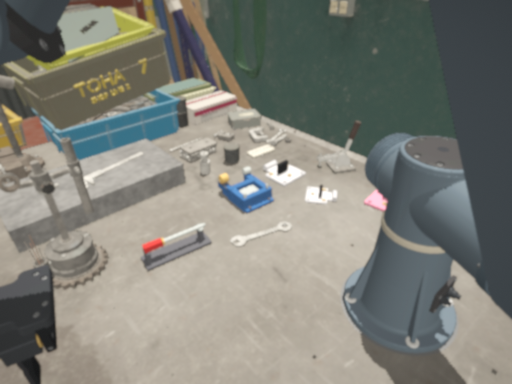

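View pics/t0.png

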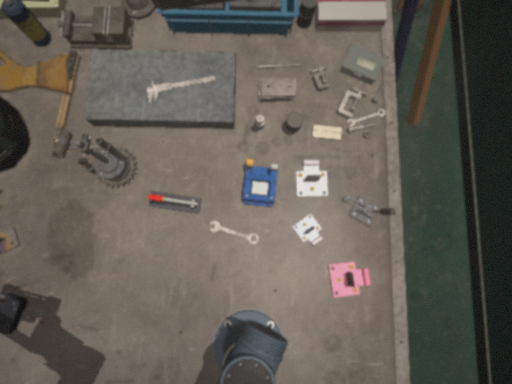

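```bash
python3 - <<'E'
from h import *
b=load('t0');s=load('s0')
cv2.imwrite('pics/crop1.png',cv2.resize(b['color'][145:300,140:380,::-1],None,fx=3.3,fy=3.3,interpolation=cv2.INTER_CUBIC))
pts={'jig':(260,187),'leafhandle':(312,179),'pinhandle':(160,198),'pintip':(197,204),'weight':(259,121),'tin':(293,121),'tile':(327,131),'leafsmall':(309,229)}
for k,p in pts.items(): print(k,dep(b,[p])[0].round(3))
E
```

```text
jig [ 0.483 -0.027  0.029]
leafhandle [ 0.511 -0.191  0.037]
pinhandle [0.438 0.282 0.052]
pintip [0.423 0.168 0.046]
weight [ 0.686 -0.02   0.073]
tin [ 0.695 -0.129  0.056]
tile [ 0.681 -0.248  0.007]
leafsmall [ 0.353 -0.181  0.034]
```

View pics/crop1.png

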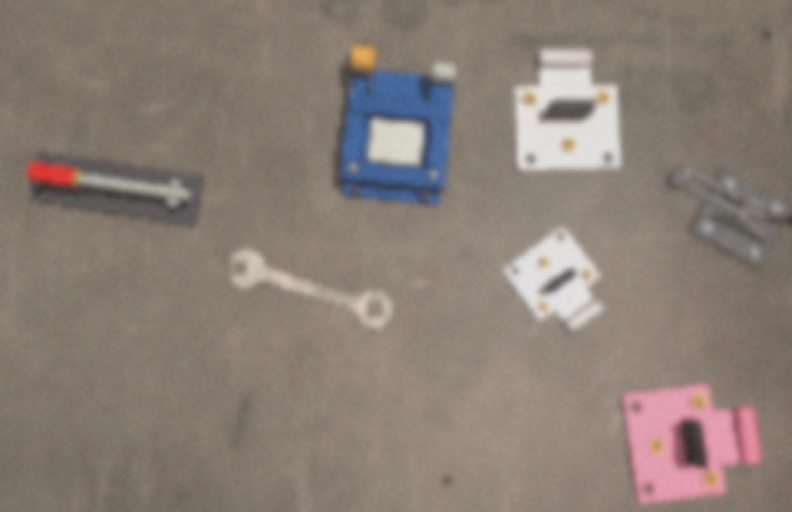

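```bash
cat >> h.py <<'E'
import json
def cmd():
    try: d=json.load(open('cmd.json'));return np.array(d['p']),R.from_matrix(d['R'])
    except FileNotFoundError: return np.array([.15,.607,.292]),down(np.degrees(np.arctan2(.97,.24)))
def down(yaw):  # tool pointing down, tool y at world yaw (deg)
    a=np.radians(yaw);y=np.array([np.cos(a),np.sin(a),0]);z=np.array([0,0,-1.]);return R.from_matrix(np.c_[np.cross(y,z),y,z])
def goal(p,r,base=None):
    p0,r0=base or cmd(); return np.r_[r0.inv().apply(np.array(p)-p0)*1e3,(r0.inv()*r).as_rotvec(degrees=True)/8].round(2)
def did(row):  # record the last commanded row
    p,r=cmd(); row=np.array(row,float)
    p=p+r.apply(row[:3]/1e3); r=r*R.from_rotvec(row[3:]*8,degrees=True)
    json.dump(dict(p=p.tolist(),R=r.as_matrix().tolist()),open('cmd.json','w')); o=robot.get_obs()
    print('cmd',p.round(4),'meas',o['position'].round(4),'f',o['ft_force'].round(2),'w',o['grip_width'].round(4),'t',o['time'])
E
python3 - <<'E'
from h import *
print(cmd()[1].as_matrix().round(3), R.from_quat([.12109,.99264,-.001,-.0003]).as_matrix().round(3))
print(goal([.43,.23,.33],down(-7)),goal([.47,-.11,.33],down(0)))
E
```

```text
[[-0.971  0.24   0.   ]
 [ 0.24   0.971  0.   ]
 [ 0.     0.    -1.   ]] [[-0.971  0.24  -0.001]
 [ 0.24   0.971 -0.002]
 [ 0.    -0.002 -1.   ]]
[-362.35 -298.71  -38.      0.      0.     10.39] [-482.84 -619.15  -38.      0.      0.      9.51]
```

{"api": "carry_out", "payload": {"rows": [[[-200,-150,-38,0,0,5.2],[-362,-299,-38,0,0,10.4],[-362,-299,-38,0,0,10.4],[-362,-299,-38,0,0,10.4],[-362,-299,-38,0,0,10.4],[-362,-299,-38,0,0,10.4],[-362,-299,-38,0,0,10.4],[-362,-299,-38,0,0,10.4],[-362,-299,-38,0,0,10.4],[-362,-299,-38,0,0,10.4],[-362,-299,-38,0,0,10.4],[-362,-299,-38,0,0,10.4],[-362,-299,-38,0,0,10.4],[-362,-299,-38,0,0,10.4],[-362,-299,-38,0,0,10.4]]]}}

```text
time: 1.6
position: [0.4289, 0.2303, 0.3302]
tool_rot: [0.749, 0.663, -0.0, -0.0]
ft_force: [-0.3, 0.7, -0.4]
grip_width: 0.087
```

```bash
python3 - <<'E'
from h import *
did([-362,-299,-38,0,0,10.4])
c=shot('wrist','w_pin');T=np.linalg.inv(c['camera_from_world']);print(T.round(3),c['K'][0])
print(goal([.47,-.11,.33],down(0)))
E
```

```text
Traceback (most recent call last):
  File "h.py", line 37, in did
    print('cmd',p.round(4),'meas',o['position'].round(4),'f',o['ft_force'].round(2),'w',o['grip_width'].round(4),'t',o['time'])
                                                                                        ^^^^^^^^^^^^^^^^^^^^^
AttributeError: 'float' object has no attribute 'round'
```

```bash
sed -i "s/o\['grip_width'\].round(4)/round(o['grip_width'],4)/" h.py; python3 - <<'E'
from h import *
print(cmd()[0])
c=shot('wrist','w_pin');T=np.linalg.inv(c['camera_from_world']);print(T.round(3),c['K'][0])
print(goal([.47,-.11,.33],down(0)))
E
```

```text
[0.42958977 0.229807   0.33      ]
[[ 0.993 -0.117 -0.031  0.437]
 [-0.121 -0.962 -0.244  0.297]
 [-0.001  0.245 -0.969  0.423]
 [ 0.     0.     0.     1.   ]] [293.96030306   0.         252.92145441]
[-332.21   82.08   -0.      0.      0.     -0.89]
```

View pics/w_pin.png

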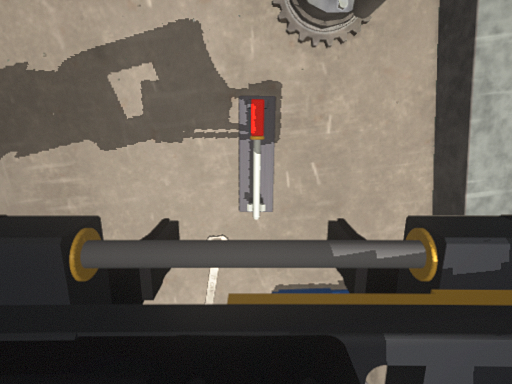

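```bash
python3 - <<'E'
from h import *
a=goal([.485,-.10,.28],down(-6));print(a)
print(goal([.51,-.262,.28],down(0)))
c=load('w_pin');hsv=cv2.cvtColor(c['color'],cv2.COLOR_RGB2HSV)
m=((hsv[...,0]<8)|(hsv[...,0]>172))&(hsv[...,1]>170)&(hsv[...,2]>120)
m=m.astype(np.uint8);n,l,st,ce=cv2.connectedComponentsWithStats(m);i=1+np.argmax(st[1:,4]);print(st[i],ce[i])
r=cv2.minAreaRect(np.argwhere(l==i)[:,::-1].astype(np.float32));print(r)
print(onz(c,[ce[i],(257,219)],.053), dep(c,[ce[i],(257,215),(257,180)]))
E
```

```text
[-3.2043e+02  9.5730e+01  5.0000e+01  0.0000e+00  0.0000e+00 -1.4000e-01]
[-478.1   140.56   50.      0.      0.     -0.89]
[251  99  13  37 474] [256.96202532 116.90295359]
((257.0, 117.0), (36.0, 12.0), 90.0)
[[0.44193055 0.29926453 0.053     ]
 [0.42655019 0.16901657 0.053     ]] [[0.44192501 0.29926224 0.05341992]
 [0.42712631 0.17355233 0.04995629]
 [0.4327286  0.22082419 0.04983608]]
```

{"api": "carry_out", "payload": {"rows": [[[-320,96,50,0,0,0],[-320,96,50,0,0,0],[-320,96,50,0,0,0],[-320,96,50,0,0,0],[-320,96,50,0,0,0],[-320,96,50,0,0,0],[-320,96,50,0,0,0],[-320,96,50,0,0,0],[-320,96,50,0,0,0],[-320,96,50,0,0,0]]]}}

```text
time: 2.65
position: [0.4849, -0.0987, 0.2802]
tool_rot: [0.749, 0.662, -0.0, -0.001]
ft_force: [0.3, 0.4, -1.1]
grip_width: 0.087
```

```bash
python3 - <<'E'
from h import *
did([-320,96,50,0,0,0])
c=shot('wrist','w_jig')
cv2.imwrite('pics/w_jig2.png',cv2.resize(c['color'][0:240,100:400,::-1],None,fx=2.5,fy=2.5))
print(goal([.51,-.262,.28],down(0)))
E
```

```text
cmd [ 0.4853 -0.0996  0.28  ] meas [ 0.4849 -0.0987  0.2802] f [ 0.3   0.38 -1.14] w 0.087 t 2.65
[-158.1    44.56   -0.      0.      0.     -0.89]
```

View pics/w_jig2.png

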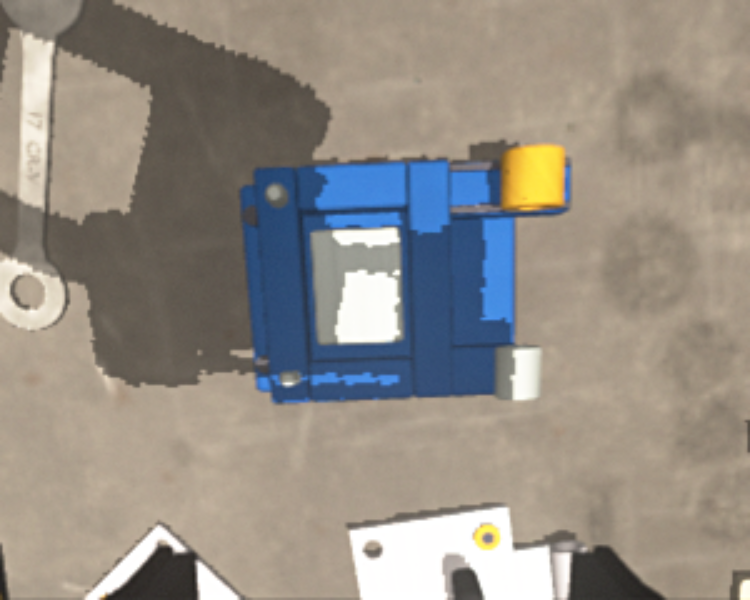

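{"api": "carry_out", "payload": {"rows": [[[-158,45,0,0,0,-0.9],[-158,45,0,0,0,-0.9],[-158,45,0,0,0,-0.9],[-158,45,0,0,0,-0.9],[-158,45,0,0,0,-0.9],[-158,45,0,0,0,-0.9],[-158,45,0,0,0,-0.9]]]}}

```text
time: 3.4
position: [0.51, -0.2597, 0.2801]
tool_rot: [0.706, 0.709, 0.0, -0.001]
ft_force: [-0.3, -0.6, -0.2]
grip_width: 0.0869
```

```bash
python3 - <<'E'
from h import *
did([-158,45,0,0,0,-.9])
c=shot('wrist','w_leaf')
cv2.imwrite('pics/w_leaf2.png',cv2.resize(c['color'][0:240,100:400,::-1],None,fx=2.5,fy=2.5))
j=load('w_jig')
f=lambda x,y:((x+.5)/2.5-.5+100,(y+.5)/2.5-.5)
a=onz(j,[f(275,193),f(289,379)],.052);print(a,dep(j,[f(275,193),f(289,379),f(285,290),f(430,290),f(533,175),f(519,372)]))
d=a[0]-a[1];print(np.linalg.norm(d),np.degrees(np.arctan2(d[1],d[0]))-90)
# knuckle edges
print('steel/brass edges z50',onz(j,[f(497,373),f(541,373),f(519,347),f(519,399)],.052),onz(j,[f(502,178),f(565,178),f(533,146),f(533,208)],.055))
E
```

```text
cmd [ 0.5105 -0.262   0.28  ] meas [ 0.51   -0.2597  0.2801] f [-0.29 -0.57 -0.15] w 0.0869 t 3.4
[[ 0.45393236  0.01527205  0.052     ]
 [ 0.44795652 -0.06021507  0.052     ]] [[ 0.45397325  0.01522288  0.05233546]
 [ 0.44791691 -0.06023995  0.05171811]
 [ 0.45054049 -0.02273474  0.04032817]
 [ 0.51355204 -0.03046746  0.04004928]
 [ 0.55678609  0.00770628  0.06342447]
 [ 0.54612077 -0.06847273  0.06002294]]
0.07572328558769456 -4.526302490748392
steel/brass edges z50 [[ 0.53797848 -0.0686704   0.052     ]
 [ 0.55690598 -0.07101094  0.052     ]
 [ 0.54829214 -0.05875933  0.052     ]
 [ 0.54658031 -0.08111814  0.052     ]] [[ 0.54605069  0.00921087  0.055     ]
 [ 0.57121376  0.00605472  0.055     ]
 [ 0.55926825  0.01950223  0.055     ]
 [ 0.55763996 -0.00367204  0.055     ]]
```

View pics/w_leaf2.png

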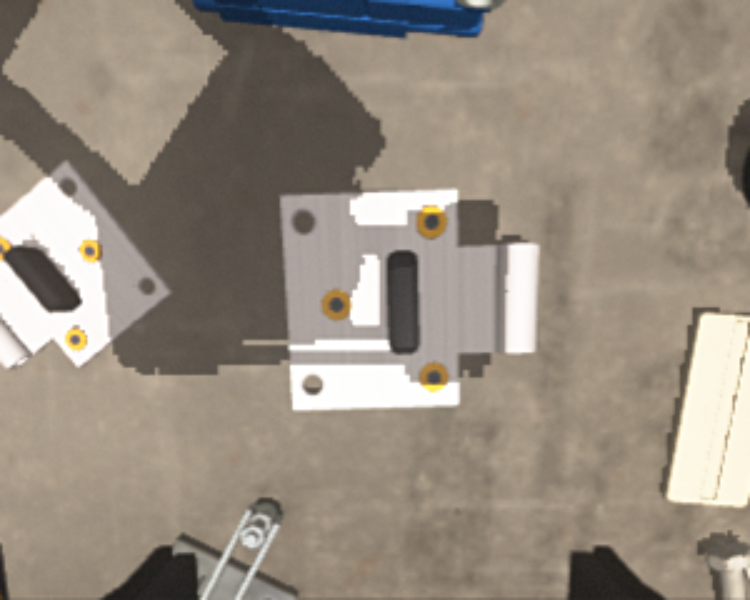

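```bash
cat >> h.py <<'E'
def frame(o,yaw):
    a=np.radians(yaw);return lambda p:np.array(o)+R.from_euler('z',a).apply(np.array(p,float)/1e3)
E
python3 - <<'E'
from h import *
c=load('w_leaf');j=load('w_jig')
f=lambda x,y:((x+.5)/2.5-.5+100,(y+.5)/2.5-.5)
h=onz(c,[f(303,222),f(313,384)],.008);d=h[0]-h[1];yaw=np.degrees(np.arctan2(d[1],d[0]))-90
print('holes',h,np.linalg.norm(d),'yaw',yaw)
hd=onz(c,[f(402,251),f(402,353),f(388,302),f(417,302)],.045);print('handle',hd,hd[:2].mean(0)); d=hd[0]-hd[1];print(np.linalg.norm(d),np.degrees(np.arctan2(d[1],d[0]))-90)
print('depth',dep(c,[f(402,300),f(325,340),f(460,300)]))
print('tri hole',tri(c,f(303,222),j,f(373,549)))
print('knuckle',onz(c,[f(537,298),f(505,298),f(520,242),f(520,353)],.018))
m=h.mean(0);o=m+R.from_euler('z',yaw,degrees=True).apply([.05,0,0]);o[2]=0
F=frame(o,yaw);print('o',o,'handle',F([-5,0,31]),'knuckle',F([50,0,10]))
g=F([-5,0,31]);print(goal(g+[0,0,.051+.08],down(yaw)),goal(g+[0,0,.051],down(yaw)))
E
```

```text
holes [[ 0.47143034 -0.15715925  0.008     ]
 [ 0.47464844 -0.2329101   0.008     ]] 0.07581917333722024 yaw 2.4326154722364635
handle [[ 0.51723179 -0.17218712  0.045     ]
 [ 0.51769594 -0.21501262  0.045     ]
 [ 0.5113946  -0.19325991  0.045     ]
 [ 0.52395887 -0.19320708  0.045     ]] [ 0.51746387 -0.19359987  0.045     ]
0.04282801539911674 0.6209522424766618
depth [[ 0.5174275  -0.19239502  0.04602684]
 [ 0.48096959 -0.21144611  0.00862475]
 [ 0.54632735 -0.19228534  0.00716338]]
tri hole (array([ 0.47167227, -0.15714846,  0.00811859]), np.float64(0.00045902854737206916))
knuckle [[ 0.5812243  -0.19126309  0.018     ]
 [ 0.56626851 -0.19130939  0.018     ]
 [ 0.57200452 -0.16640589  0.018     ]
 [ 0.57457098 -0.21664884  0.018     ]]
o [ 0.52299433 -0.19291246  0.        ] handle [ 0.51799883 -0.19312468  0.031     ] knuckle [ 0.57294927 -0.19079024  0.01      ]
[ 68.81   7.67 118.     0.     0.    -0.29] [ 68.81   7.67 198.     0.     0.    -0.29]
```

{"api": "carry_out", "payload": {"rows": [[[69,8,118,0,0,-0.3],[69,8,118,0,0,-0.3],[69,8,118,0,0,-0.3],[69,8,118,0,0,-0.3],[69,8,140,0,0,-0.3],[69,8,160,0,0,-0.3],[69,8,175,0,0,-0.3],[69,8,185,0,0,-0.3],[69,8,192,0,0,-0.3],[69,8,195,0,0,-0.3],[69,8,195,0,0,-0.3],[69,8,195,0,0,-0.3]]], "fingers": 0.5}}

```text
time: 4.65
position: [0.5187, -0.1936, 0.0859]
tool_rot: [0.692, 0.722, 0.0, 0.001]
ft_force: [0.6, 0.3, -0.8]
grip_width: 0.0433
```

{"api": "carry_out", "payload": {"rows": [[[0,0,0,0,0,0],[0,0,0,0,0,0],[0,0,0,0,0,0],[0,0,0,0,0,0],[0,0,0,0,0,0],[0,0,0,0,0,0]]], "fingers": 0, "grip_force": 40}}

```text
time: 5.25
position: [0.5183, -0.1934, 0.0853]
tool_rot: [0.692, 0.722, -0.0, -0.0]
ft_force: [-0.6, -0.5, 1.5]
grip_width: 0.0137
```

{"api": "carry_out", "payload": {"rows": [[[0,0,-5,0,0,0],[0,0,-20,0,0,0],[0,0,-50,0,0,0],[0,0,-90,0,0,0],[0,0,-130,0,0,0],[0,0,-130,0,0,0],[0,0,-130,0,0,0],[0,0,-130,0,0,0]]]}}

```text
time: 6.05
position: [0.517, -0.1926, 0.2137]
tool_rot: [0.692, 0.722, -0.0, -0.002]
ft_force: [0.1, -0.7, -2.9]
grip_width: 0.0141
```

```bash
python3 - <<'E'
from h import *
did([69,8,195,0,0,-.3]);did([0,0,-130,0,0,0])
c=shot('wrist','w_held')
cv2.imwrite('pics/w_held2.png',cv2.resize(c['color'][100:340,100:400,::-1],None,fx=2.5,fy=2.5))
E
```

```text
cmd [ 0.5183 -0.1929  0.085 ] meas [ 0.517  -0.1926  0.2137] f [ 0.07 -0.73 -2.89] w 0.0141 t 6.05
cmd [ 0.5183 -0.1929  0.215 ] meas [ 0.517  -0.1926  0.2137] f [ 0.07 -0.73 -2.89] w 0.0141 t 6.05
```

View pics/w_held2.png

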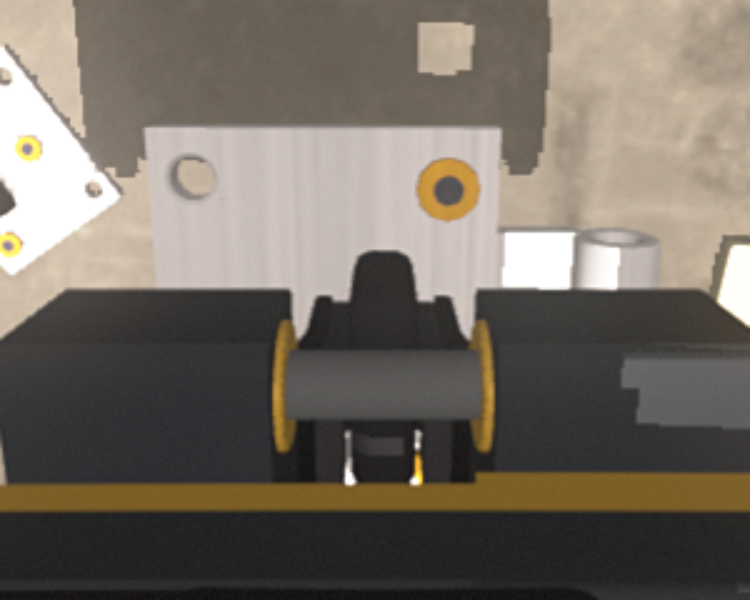

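```bash
python3 - <<'E'
from h import *
f=lambda x,y,oy=0:((x+.5)/2.5-.5+100,(y+.5)/2.5-.5+oy)
l=load('w_leaf');c=load('w_held');o=robot.get_obs();tp,tr=o['position'],R.from_quat(o['tool_rot'])
L0=onz(l,[f(303,222)],.008)[0];B0=onz(l,[f(431,222)],.011)[0]
g=([.5183,-.1934,.0853],down(2.7))
dz=tp[2]-.0853
L1=onz(c,[f(192.5,177,100)],.008+dz)[0];B1=onz(c,[f(448,189,100)],.011+dz)[0]
print('depth z',dep(c,[f(300,200,100),f(540,260,100)]),dz)
print('expected in tool',g[1].inv().apply([L0-g[0],B0-g[0]])*1e3)
print('seen in tool',tr.inv().apply([L1-tp,B1-tp])*1e3, tr.as_rotvec(degrees=True), tp)
E
```

```text
depth z [[ 0.49580109 -0.16021892  0.13785653]
 [ 0.55391328 -0.17293547  0.13546129]] 0.12802801524019858
expected in tool [[ 38.40837883 -45.11045891  77.3       ]
 [ 35.55887374  14.75445568  74.3       ]]
seen in tool [[ 38.10959365 -44.85024013  77.58067514]
 [ 35.88644833  15.02142259  74.33897914]] [-1.24298102e+02 -1.29821148e+02  8.70470124e-02] [ 0.5170352  -0.19253959  0.21332802]
```

```bash
cat >> h.py <<'E'
J=frame([.5008,-.0264,0],-4.5)
E
python3 - <<'E'
from h import *
t=J([-5,0,0]);print(t)
for z in(.2,.157):print(goal(t+[0,0,z],down(-4.5)))
E
```

```text
[ 0.49581541 -0.0260077   0.        ]
[167.75 -15.2   15.     0.     0.     0.88]
[167.75 -15.2   58.     0.     0.     0.88]
```

{"api": "carry_out", "payload": {"rows": [[[30,-2,5,0,0,0.2],[70,-7,10,0,0,0.5],[110,-11,15,0,0,0.88],[145,-14,30,0,0,0.88],[162,-15,45,0,0,0.88],[168,-15,58,0,0,0.88],[168,-15,58,0,0,0.88],[168,-15,58,0,0,0.88],[168,-15,58,0,0,0.88],[168,-15,58,0,0,0.88]]]}}

```text
time: 7.1
position: [0.4966, -0.027, 0.1577]
tool_rot: [0.735, 0.678, 0.0, 0.001]
ft_force: [0.6, 0.1, -3.3]
grip_width: 0.0137
```

```bash
python3 - <<'E'
from h import *
did([168,-15,58,0,0,.88])
o=robot.get_obs();tp,tr=o['position'],R.from_quat(o['tool_rot']);m=tr.as_matrix();print(tp,np.degrees(np.arctan2(m[1,1],m[0,1])),tr.inv().apply([0,0,-1]),'err mm in tool',tr.inv().apply(J([-5,0,0])-tp)*1e3)
c=shot('wrist','w_over')
cv2.imwrite('pics/w_over2.png',cv2.resize(c['color'][100:340,100:400,::-1],None,fx=2.5,fy=2.5))
E
```

```text
cmd [ 0.496  -0.0258  0.157 ] meas [ 0.4966 -0.027   0.1577] f [ 0.63  0.1  -3.27] w 0.0137 t 7.1
[ 0.49657478 -0.02698094  0.15765734] -4.612454133867609 [ 3.13413795e-04 -1.19318783e-03  9.99999239e-01] err mm in tool [  0.95843394  -1.02328956 157.65593444]
```

View pics/w_over2.png

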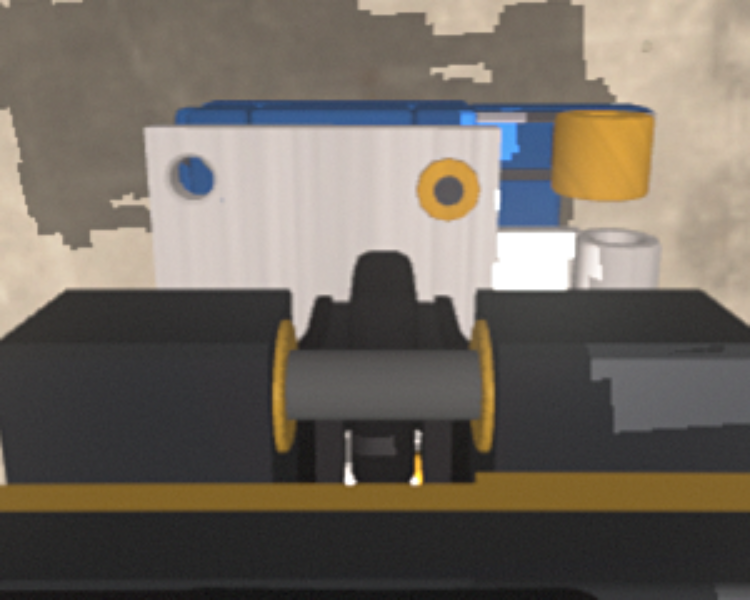

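{"api": "carry_out", "payload": {"rows": [[[0,0,6,0,0,0],[0,0,12,0,0,0],[0,0,15,0,0,0],[0,0,15,0,0,0],[0,0,15,0,0,0],[0,0,15,0,0,0]]]}}

```text
time: 7.75
position: [0.4962, -0.0262, 0.1423]
tool_rot: [0.735, 0.678, 0.0, 0.0]
ft_force: [0.5, 0.6, -3.0]
grip_width: 0.0137
```

```bash
python3 - <<'E'
from h import *
did([0,0,15,0,0,0])
o=robot.get_obs();tp,tr=o['position'],R.from_quat(o['tool_rot']);m=tr.as_matrix();print(tp,np.degrees(np.arctan2(m[1,1],m[0,1])),'err mm in tool',tr.inv().apply(J([-5,0,0])-tp)*1e3,np.abs(o['joint_velocities']).max())
c=shot('wrist','w_o3')
T=c['camera_from_world'];p,r=cmd()
# camera in tool by cmd vs earlier shots (is the calibration from measured pose?)
for n,(q,y) in dict(w_o3=(p,r)).items():
    Ti=np.linalg.inv(load(n)['camera_from_world']);print(n,'cmd',r.inv().apply(Ti[:3,3]-p)*1e3,'meas',tr.inv().apply(Ti[:3,3]-tp)*1e3)
E
```

```text
cmd [ 0.496  -0.0258  0.142 ] meas [ 0.4962 -0.0262  0.1423] f [ 0.45  0.62 -3.04] w 0.0137 t 7.75
[ 0.4961819  -0.02618461  0.14229997] -4.549023719566317 err mm in tool [  0.15349185  -0.40729455 142.2998823 ] 0.004544892001446926
w_o3 cmd [ 67.03799826   0.09776225 -93.43487207] meas [ 67.4506701   -0.10798568 -93.1378732 ]
```

{"api": "carry_out", "payload": {"rows": [[[0,-0.3,3,0,0,0],[0,-0.3,6,0,0,0],[0,-0.3,8,0,0,0],[0,-0.3,10,0,0,0],[0,-0.3,10,0,0,0],[0,-0.3,10,0,0,0]]]}}

```text
time: 8.4
position: [0.4958, -0.0262, 0.1322]
tool_rot: [0.735, 0.678, -0.0, -0.0]
ft_force: [0.9, -0.3, -3.1]
grip_width: 0.0138
```

```bash
python3 - <<'E'
from h import *
did([0,-.3,10,0,0,0]);print(robot.get_obs()['moment'])
E
```

```text
cmd [ 0.4957 -0.0257  0.132 ] meas [ 0.4958 -0.0262  0.1322] f [ 0.86 -0.33 -3.06] w 0.0138 t 8.4
[-0.1106716   0.09385397  0.00792435]
```

{"api": "carry_out", "payload": {"rows": [[[0,0,2,0,0,0],[0,0,4,0,0,0],[0,0,5.5,0,0,0],[0,0,6.5,0,0,0],[0,0,7,0,0,0],[0,0,7,0,0,0]]]}}

```text
time: 9.0
position: [0.4957, -0.0261, 0.1253]
tool_rot: [0.735, 0.678, -0.0, -0.0]
ft_force: [-0.3, 1.2, -3.4]
grip_width: 0.0137
```

```bash
python3 - <<'E'
from h import *
did([0,0,7,0,0,0]);print(robot.get_obs()['moment'])
E
```

```text
cmd [ 0.4957 -0.0257  0.125 ] meas [ 0.4957 -0.0261  0.1253] f [-0.34  1.18 -3.4 ] w 0.0137 t 9.0
[-0.04359335  0.14462913  0.06000639]
```

{"api": "carry_out", "payload": {"rows": [[[0,0,0.5,0,0,0],[0,0,1,0,0,0],[0,0,1.2,0,0,0],[0,0,1.2,0,0,0]]]}}

```text
time: 9.4
position: [0.4957, -0.0261, 0.1253]
tool_rot: [0.735, 0.679, 0.0, 0.0]
ft_force: [-2.7, 0.8, 8.7]
grip_width: 0.0139
```

```bash
python3 - <<'E'
from h import *
did([0,0,1.2,0,0,0]);print(robot.get_obs()['moment'])
c=shot('wrist','w_seat');f=lambda x,y,oy=0:((x+.5)/2.5-.5+100,(y+.5)/2.5-.5+oy)
print(dep(c,[f(250,200,100),f(340,160,100),f(540,260,100)]))
E
```

```text
cmd [ 0.4957 -0.0257  0.1238] meas [ 0.4957 -0.0261  0.1253] f [-2.72  0.84  8.66] w 0.0139 t 9.4
[-0.0015556   0.53940652  0.06704815]
[[ 0.46676496  0.00897819  0.04776025]
 [ 0.48897986  0.01699586  0.04924962]
 [ 0.5348741  -0.01138077  0.04720988]]
```

{"api": "carry_out", "payload": {"rows": [[[0,0,0,0,0,0],[0,0,-1,0,0,0],[0,0,-1,0,0,0],[0,0,-1,0,0,0]]], "fingers": 0.5}}

```text
time: 9.85
position: [0.496, -0.0262, 0.125]
tool_rot: [0.735, 0.678, 0.0, 0.0]
ft_force: [-1.2, -0.2, 0.7]
grip_width: 0.0375
```

{"api": "carry_out", "payload": {"rows": [[[0,0,-10,0,0,0],[0,0,-40,0,0,0],[-10,15,-80,0,0,0],[-37,54,-110,0,0,0],[-37,54,-110,0,0,0],[-37,54,-110,0,0,0],[-37,54,-110,0,0,0],[-37,54,-110,0,0,0]]]}}

```text
time: 10.65
position: [0.5447, -0.0663, 0.2338]
tool_rot: [0.734, 0.679, -0.001, -0.002]
ft_force: [-0.3, 0.0, 0.6]
grip_width: 0.0435
```

```bash
python3 - <<'E'
from h import *
did([0,0,-1,0,0,0]);did([-37,54,-110,0,0,0])
c=shot('wrist','w_h');Ti=np.linalg.inv(c['camera_from_world']);print(Ti[:3,3])
cv2.imwrite('pics/w_h2.png',cv2.resize(c['color'][0:240,100:400,::-1],None,fx=2.5,fy=2.5))
hsv=cv2.cvtColor(c['color'],cv2.COLOR_RGB2HSV)
m=((hsv[...,0]>12)&(hsv[...,0]<32)&(hsv[...,1]>150)&(hsv[...,2]>80)).astype(np.uint8);m[215:]=0
n,l,st,ce=cv2.connectedComponentsWithStats(m)
for i in range(1,n):
    if st[i,4]>60:print(st[i],ce[i],onz(c,[ce[i]],.05))
E
```

```text
cmd [ 0.4957 -0.0257  0.1248] meas [ 0.5447 -0.0663  0.2338] f [-0.29  0.03  0.59] w 0.0435 t 10.65
cmd [ 0.5466 -0.0669  0.2348] meas [ 0.5447 -0.0663  0.2338] f [-0.29  0.03  0.59] w 0.0435 t 10.65
[0.5503682  0.00079649 0.32699167]
[250  97  28  27 675] [263.62518519 109.99851852] [[0.55937507 0.00844153 0.05      ]]
[206 107  15  16 129] [213.2248062  114.09302326] [[0.51344764 0.0084599  0.05      ]]
[159 147  14  15 107] [165.54205607 153.56074766] [[ 0.46478278 -0.02363242  0.05      ]]
[209 185  13  13  73] [215.56164384 190.76712329] [[ 0.50768456 -0.06302216  0.05      ]]
```

View pics/w_h2.png

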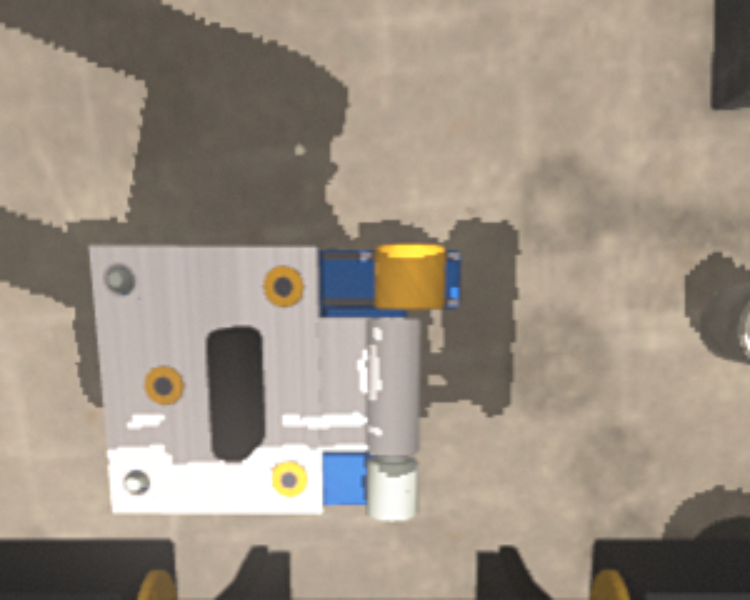

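```bash
python3 - <<'E'
from h import *
c=load('w_h');f=lambda x,y:((x+.5)/2.5-.5+100,(y+.5)/2.5-.5)
P=onz(c,[f(392.5,490),f(394,385),f(410.5,277)],.05);Pz=onz(c,[f(119,278),f(135.5,482.5)],.052)
Rj=R.from_euler('z',-4.5,degrees=True);o=np.array([.5008,-.0264,0])
print('steel,leafk,brass in J',(Rj.inv().apply(P-o)*1e3).round(2));print('pins',(Rj.inv().apply(Pz-o)*1e3).round(2))
ph=np.array([.4414,.2953,0]);y=-6.75
print('handle',goal(ph+[0,0,.25],down(y)),goal(ph+[0,0,.096],down(y)))
E
```

```text
steel,leafk,brass in J [[ 49.64 -40.86  50.  ]
 [ 50.08  -0.11  50.  ]
 [ 55.91  38.89  50.  ]]
pins [[-49.08  38.38  52.  ]
 [-49.48 -37.47  52.  ]]
handle [ 3.5273e+02 -1.3353e+02 -1.5200e+01  0.0000e+00  0.0000e+00  2.8000e-01] [ 3.5273e+02 -1.3353e+02  1.3880e+02  0.0000e+00  0.0000e+00  2.8000e-01]
```

{"api": "carry_out", "payload": {"rows": [[[353,-134,-15,0,0,0.3],[353,-134,-15,0,0,0.3],[353,-134,-15,0,0,0.3],[353,-134,-15,0,0,0.3],[353,-134,-15,0,0,0.3],[353,-134,-15,0,0,0.3],[353,-134,-15,0,0,0.3],[353,-134,-15,0,0,0.3],[353,-134,30,0,0,0.3],[353,-134,65,0,0,0.3],[353,-134,70,0,0,0.3],[353,-134,70,0,0,0.3],[353,-134,70,0,0,0.3],[353,-134,70,0,0,0.3]]]}}

```text
time: 12.1
position: [0.4421, 0.2954, 0.1667]
tool_rot: [0.749, 0.663, 0.002, 0.001]
ft_force: [0.0, -0.1, 0.3]
grip_width: 0.043
```

```bash
python3 - <<'E'
from h import *
did([353,-134,70,0,0,.3])
c=shot('wrist','w_p2');hsv=cv2.cvtColor(c['color'],cv2.COLOR_RGB2HSV)
m=((hsv[...,0]<8)|(hsv[...,0]>172))&(hsv[...,1]>170)&(hsv[...,2]>100)
m=m.astype(np.uint8);n,l,st,ce=cv2.connectedComponentsWithStats(m);i=1+np.argmax(st[1:,4]);print(st[i],ce[i],onz(c,[ce[i]],.053))
r=cv2.minAreaRect(np.argwhere(l==i)[:,::-1].astype(np.float32));b=cv2.boxPoints(r);print(onz(c,b,.053))
w=load('w_pin');print('tri',tri(c,ce[i],w,(256.96,116.9)))
o=robot.get_obs();m=R.from_quat(o['tool_rot']).as_matrix();print(np.degrees(np.arctan2(m[1,1],m[0,1])))
E
```

```text
cmd [0.441  0.2956 0.1648] meas [0.4421 0.2954 0.1667] f [ 0.02 -0.1   0.34] w 0.043 t 12.1
[ 242  178   22   60 1240] [252.09596774 207.02580645] [[0.44229416 0.30049764 0.053     ]]
[[0.43775874 0.32289571 0.053     ]
 [0.45268482 0.32106793 0.053     ]
 [0.44758103 0.2761171  0.053     ]
 [0.43187799 0.27804863 0.053     ]]
tri (array([0.44206236, 0.2992778 , 0.04886552]), np.float64(0.00016085024857483463))
-6.9784145139225595
```

{"api": "carry_out", "payload": {"rows": [[[0,0.5,25,0,0,0],[0,0.5,45,0,0,0],[0,0.5,60,0,0,0],[0,0.5,69,0,0,0],[0,0.5,69,0,0,0],[0,0.5,69,0,0,0]]]}}

```text
time: 12.75
position: [0.4421, 0.2953, 0.0967]
tool_rot: [0.749, 0.663, 0.001, 0.0]
ft_force: [-0.2, -0.5, 0.3]
grip_width: 0.0438
```

{"api": "carry_out", "payload": {"rows": [[[0,0,0,0,0,0],[0,0,0,0,0,0],[0,0,0,0,0,0],[0,0,0,0,0,0],[0,0,0,0,0,0],[0,0,0,0,0,0]]], "fingers": 0, "grip_force": 30}}

```text
time: 13.35
position: [0.4417, 0.2952, 0.0963]
tool_rot: [0.749, 0.663, 0.0, 0.0]
ft_force: [-0.4, -0.9, 2.4]
grip_width: 0.0156
```

```bash
python3 - <<'E'
from h import *
did([0,.5,69,0,0,0])
print(robot.get_obs()['moment'])
# pin mouth approach: tip at jig y 70 -> collar y 176 -> grip y 198 ; up first
for y,z in((198,.16),(198,.101)):
  for dx in (6,):
    t=J([50+dx,y,0])+[0,0,z];print(t,goal(t,down(-4.5)))
E
```

```text
cmd [0.4415 0.2955 0.0958] meas [0.4417 0.2952 0.0963] f [-0.38 -0.91  2.45] w 0.0156 t 13.35
[-0.14269623  0.05602121 -0.12176536]
[0.57216227 0.16659592 0.16      ] [-112.22  145.33  -64.2     0.      0.     -0.3 ]
[0.57216227 0.16659592 0.101     ] [-112.22  145.33   -5.2     0.      0.     -0.3 ]
```

{"api": "carry_out", "payload": {"rows": [[[0,0,-10,0,0,0],[0,0,-30,0,0,0],[-10,10,-50,0,0,-0.1],[-50,60,-64,0,0,-0.3],[-90,110,-64,0,0,-0.3],[-112,145,-64,0,0,-0.3],[-112,145,-45,0,0,-0.3],[-112,145,-20,0,0,-0.3],[-112,145,-5.5,0,0,-0.3],[-112,145,-5.5,0,0,-0.3],[-112,145,-5.5,0,0,-0.3],[-112,145,-5.5,0,0,-0.3],[-112,145,-5.5,0,0,-0.3]]]}}

```text
time: 14.65
position: [0.5723, 0.167, 0.1027]
tool_rot: [0.734, 0.679, 0.001, 0.001]
ft_force: [0.5, 0.2, -0.5]
grip_width: 0.0154
```

```bash
cat >> h.py <<'E'
def pin():  # grip point in jig frame (mm) by measured pose, tip y, yaw
    o=robot.get_obs();r=R.from_quat(o['tool_rot']);m=r.as_matrix()
    q=R.from_euler('z',4.5,degrees=True).apply(o['position']-[.5008,-.0264,.0513])*1e3
    print('grip J',q.round(2),'tip y',round(q[1]-128,1),'yaw',np.degrees(np.arctan2(m[1,1],m[0,1])).round(2),'F in J',R.from_euler('z',4.5,degrees=True).apply(o['ft_force']).round(2),'M',R.from_euler('z',4.5,degrees=True).apply(o['moment']).round(3),'t',o['time'])
E
python3 - <<'E'
from h import *
did([-112,145,-5.5,0,0,-.3]);pin()
s=shot('scene','s1')
cv2.imwrite('pics/s1c.png',cv2.resize(s['color'][130:250,170:330,::-1],None,fx=5,fy=5,interpolation=cv2.INTER_CUBIC))
E
```

```text
cmd [0.5719 0.1669 0.1013] meas [0.5723 0.167  0.1027] f [ 0.46  0.23 -0.52] w 0.0154 t 14.65
grip J [ 56.12 198.44  51.38] tip y 70.4 yaw -4.5 F in J [ 0.44  0.26 -0.52] M [-0.048  0.025 -0.008] t 14.65
```

View pics/s1c.png

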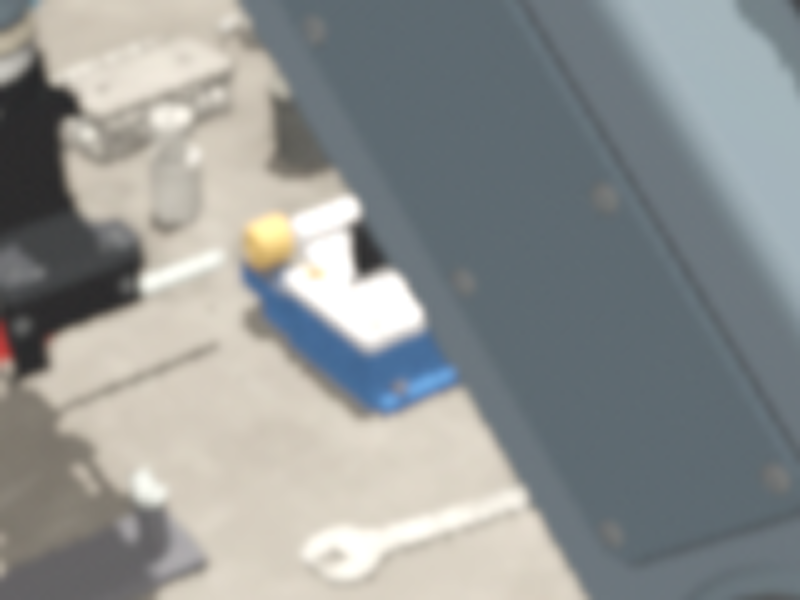

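{"api": "carry_out", "payload": {"rows": [[[-4,0,0,0,0,0],[-8,0,0,0,0,0],[-12,0,0,0,0,0],[-16,0,0,0,0,0],[-17,0,0,0,0,0],[-17,0,0,0,0,0],[-17,0,0,0,0,0]]]}}

```text
time: 15.4
position: [0.5706, 0.1494, 0.1015]
tool_rot: [0.735, 0.678, -0.0, -0.0]
ft_force: [-0.2, -0.4, -0.8]
grip_width: 0.0156
```

```bash
python3 - <<'E'
from h import *
did([-17,0,0,0,0,0]);pin()
E
```

```text
cmd [0.5705 0.1499 0.1013] meas [0.5706 0.1494 0.1015] f [-0.16 -0.43 -0.78] w 0.0156 t 15.4
grip J [ 55.84 180.74  50.21] tip y 52.7 yaw -4.56 F in J [-0.13 -0.44 -0.78] M [-0.063  0.056  0.003] t 15.4
```

Heights and line look right; creep the tip towards the brass bore.

{"api": "carry_out", "payload": {"rows": [[[-1,0,0,0,0,0],[-2,0,0,0,0,0],[-3,0,0,0,0,0],[-4,0,0,0,0,0],[-5,0,0,0,0,0],[-5,0,0,0,0,0]]]}}

```text
time: 16.0
position: [0.5702, 0.1443, 0.1015]
tool_rot: [0.735, 0.678, -0.0, 0.0]
ft_force: [0.5, -0.1, -0.7]
grip_width: 0.0158
```

```bash
python3 - <<'E'
from h import *
did([-5,0,0,0,0,0]);pin()
E
```

```text
cmd [0.5701 0.1449 0.1013] meas [0.5702 0.1443 0.1015] f [ 0.49 -0.07 -0.74] w 0.0158 t 16.0
grip J [ 55.83 175.65  50.25] tip y 47.7 yaw -4.56 F in J [ 0.5  -0.03 -0.74] M [-0.058  0.077 -0.018] t 16.0
```

{"api": "carry_out", "payload": {"rows": [[[-1,0,0,0,0,0],[-2,0,0,0,0,0],[-3,0,0,0,0,0],[-4,0,0,0,0,0],[-5,0,0,0,0,0],[-6,0,0,0,0,0],[-7,0,0,0,0,0],[-8,0,0,0,0,0],[-8,0,0,0,0,0]]]}}

```text
time: 16.9
position: [0.5696, 0.1364, 0.1015]
tool_rot: [0.735, 0.678, -0.0, -0.0]
ft_force: [-0.1, -0.0, -0.8]
grip_width: 0.0158
```

```bash
python3 - <<'E'
from h import *
did([-8,0,0,0,0,0]);pin()
E
```

```text
cmd [0.5695 0.1369 0.1013] meas [0.5696 0.1364 0.1015] f [-0.1  -0.04 -0.81] w 0.0158 t 16.9
grip J [ 55.79 167.66  50.23] tip y 39.7 yaw -4.56 F in J [-0.1  -0.05 -0.81] M [-0.084  0.019  0.036] t 16.9
```

{"api": "carry_out", "payload": {"rows": [[[0,-1,0,0,0,0],[0,-2,0,0,0,0],[0,-3,0,0,0,0]]]}}

```text
time: 17.2
position: [0.5671, 0.1367, 0.1017]
tool_rot: [0.734, 0.679, 0.0, 0.001]
ft_force: [0.6, -0.6, -0.9]
grip_width: 0.0159
```

```bash
python3 - <<'E'
from h import *
did([0,-3,0,0,0,0]);pin()
E
```

```text
cmd [0.5665 0.1372 0.1013] meas [0.5671 0.1367 0.1017] f [ 0.6  -0.63 -0.85] w 0.0159 t 17.2
grip J [ 53.32 167.79  50.41] tip y 39.8 yaw -4.52 F in J [ 0.65 -0.58 -0.85] M [-0.08  -0.171  0.159] t 17.2
```

{"api": "carry_out", "payload": {"rows": [[[0,-1,0,0,0,0],[0,-2,0,0,0,0],[0,-2.8,0,0,0,0],[0,-2.8,0,0,0,0],[0,-2.8,0,0,0,0]]]}}

```text
time: 17.7
position: [0.5638, 0.137, 0.1016]
tool_rot: [0.735, 0.678, -0.0, -0.0]
ft_force: [0.7, 0.0, -1.1]
grip_width: 0.0157
```

```bash
python3 - <<'E'
from h import *
did([0,-2.8,0,0,0,0]);pin()
E
```

```text
cmd [0.5637 0.1374 0.1013] meas [0.5638 0.137  0.1016] f [ 0.73  0.02 -1.06] w 0.0157 t 17.7
grip J [ 49.95 167.79  50.27] tip y 39.8 yaw -4.55 F in J [ 0.72  0.08 -1.06] M [-0.174 -0.06   0.081] t 17.7
```

{"api": "carry_out", "payload": {"rows": [[[-2,0,0,0,0,0],[-4,0,0,0,0,0],[-6,0,0,0,0,0],[-8,0,0,0,0,0],[-10,0,0,0,0,0],[-12,0,0,0,0,0],[-14,0,0,0,0,0],[-15,0,0,0,0,0],[-16,0,0,0,0,0],[-17,0,0,0,0,0],[-17,0,0,0,0,0]]]}}

```text
time: 18.8
position: [0.5625, 0.1198, 0.1016]
tool_rot: [0.735, 0.678, -0.0, 0.0]
ft_force: [1.4, 0.8, -1.1]
grip_width: 0.0157
```

```bash
python3 - <<'E'
from h import *
did([-17,0,0,0,0,0]);pin()
E
```

```text
cmd [0.5624 0.1205 0.1013] meas [0.5625 0.1198 0.1016] f [ 1.36  0.82 -1.07] w 0.0157 t 18.8
grip J [ 50.02 150.64  50.25] tip y 22.6 yaw -4.55 F in J [ 1.29  0.92 -1.07] M [-0.063 -0.136  0.121] t 18.8
```

{"api": "carry_out", "payload": {"rows": [[[-1,0,0,0,0,0],[-2,0,0,0,0,0],[-3,0,0,0,0,0],[-4,0,0,0,0,0],[-5,0,0,0,0,0],[-5,0,0,0,0,0]]]}}

```text
time: 19.4
position: [0.5621, 0.1148, 0.1015]
tool_rot: [0.735, 0.678, -0.0, 0.0]
ft_force: [0.6, -0.6, -1.8]
grip_width: 0.0157
```

```bash
python3 - <<'E'
from h import *
did([-5,0,0,0,0,0]);pin()
E
```

```text
cmd [0.562  0.1155 0.1013] meas [0.5621 0.1148 0.1015] f [ 0.63 -0.62 -1.76] w 0.0157 t 19.4
grip J [ 49.98 145.62  50.23] tip y 17.6 yaw -4.55 F in J [ 0.68 -0.57 -1.76] M [-0.081 -0.074  0.123] t 19.4
```

Entered the leaf knuckle freely; continue through it.

{"api": "carry_out", "payload": {"rows": [[[-3,0,0,0,0,0],[-6,0,0,0,0,0],[-9,0,0,0,0,0],[-12,0,0,0,0,0],[-15,0,0,0,0,0],[-18,0,0,0,0,0],[-20,0,0,0,0,0],[-20,0,0,0,0,0]]]}}

```text
time: 20.2
position: [0.5604, 0.0946, 0.1015]
tool_rot: [0.735, 0.678, -0.0, 0.0]
ft_force: [1.7, 0.3, -1.8]
grip_width: 0.0155
```

```bash
python3 - <<'E'
from h import *
did([-20,0,0,0,0,0]);pin()
E
```

```text
cmd [0.5604 0.0955 0.1013] meas [0.5604 0.0946 0.1015] f [ 1.74  0.28 -1.79] w 0.0155 t 20.2
grip J [ 49.97 125.33  50.24] tip y -2.7 yaw -4.56 F in J [ 1.71  0.41 -1.79] M [-0.18  -0.165  0.086] t 20.2
```

{"api": "carry_out", "payload": {"rows": [[[-3,0,0,0,0,0],[-6,0,0,0,0,0],[-9,0,0,0,0,0],[-12,0,0,0,0,0],[-15,0,0,0,0,0],[-18,0,0,0,0,0],[-20,0,0,0,0,0],[-20,0,0,0,0,0]]]}}

```text
time: 21.0
position: [0.5589, 0.0747, 0.1016]
tool_rot: [0.735, 0.678, -0.0, 0.0]
ft_force: [1.7, -1.7, -0.3]
grip_width: 0.0153
```

```bash
python3 - <<'E'
from h import *
did([-20,0,0,0,0,0]);pin()
E
```

```text
cmd [0.5588 0.0756 0.1013] meas [0.5589 0.0747 0.1016] f [ 1.68 -1.65 -0.28] w 0.0153 t 21.0
grip J [ 49.95 105.33  50.27] tip y -22.7 yaw -4.56 F in J [ 1.8  -1.52 -0.28] M [-0.173 -0.128  0.077] t 21.0
```

{"api": "carry_out", "payload": {"rows": [[[-2,0,0,0,0,0],[-4,0,0,0,0,0],[-5,0,0,0,0,0],[-6,0,0,0,0,0],[-7,0,0,0,0,0],[-8,0,0,0,0,0],[-8,0,0,0,0,0]]]}}

```text
time: 21.7
position: [0.5582, 0.067, 0.1015]
tool_rot: [0.735, 0.678, -0.0, 0.0]
ft_force: [1.6, -0.4, -1.4]
grip_width: 0.0159
```

```bash
python3 - <<'E'
from h import *
did([-8,0,0,0,0,0]);pin()
E
```

```text
cmd [0.5582 0.0676 0.1013] meas [0.5582 0.067  0.1015] f [ 1.64 -0.36 -1.4 ] w 0.0159 t 21.7
grip J [49.91 97.66 50.23] tip y -30.3 yaw -4.55 F in J [ 1.66 -0.23 -1.4 ] M [-0.015 -0.137  0.055] t 21.7
```

{"api": "carry_out", "payload": {"rows": [[[-1,0,0,0,0,0],[-2,0,0,0,0,0],[-3,0,0,0,0,0],[-4,0,0,0,0,0],[-5,0,0,0,0,0],[-5,0,0,0,0,0]]]}}

```text
time: 22.3
position: [0.5578, 0.062, 0.1015]
tool_rot: [0.735, 0.678, -0.0, 0.0]
ft_force: [0.1, -0.7, -0.5]
grip_width: 0.0156
```

```bash
python3 - <<'E'
from h import *
did([-5,0,0,0,0,0]);pin()
E
```

```text
cmd [0.5578 0.0626 0.1013] meas [0.5578 0.062  0.1015] f [ 0.07 -0.68 -0.49] w 0.0156 t 22.3
grip J [49.93 92.6  50.25] tip y -35.4 yaw -4.56 F in J [ 0.12 -0.67 -0.49] M [-0.045 -0.12   0.084] t 22.3
```

{"api": "carry_out", "payload": {"rows": [[[-3,0,0,0,0,0],[-6,0,0,0,0,0],[-9,0,0,0,0,0],[-12,0,0,0,0,0],[-15,0,0,0,0,0],[-17,0,0,0,0,0],[-18,0,0,0,0,0],[-18,0,0,0,0,0]]]}}

```text
time: 23.1
position: [0.5564, 0.0439, 0.1015]
tool_rot: [0.735, 0.678, -0.0, 0.0]
ft_force: [1.1, -1.1, -0.5]
grip_width: 0.0158
```

```bash
python3 - <<'E'
from h import *
did([-18,0,0,0,0,0]);pin()
E
```

```text
cmd [0.5564 0.0447 0.1013] meas [0.5564 0.0439 0.1015] f [ 1.07 -1.1  -0.46] w 0.0158 t 23.1
grip J [49.92 74.49 50.23] tip y -53.5 yaw -4.55 F in J [ 1.15 -1.02 -0.46] M [-0.174 -0.186  0.14 ] t 23.1
```

{"api": "carry_out", "payload": {"rows": [[[-0.5,0,0,0,0,0],[-1,0,0,0,0,0],[-1.5,0,0,0,0,0],[-2,0,0,0,0,0],[-2,0,0,0,0,0]]]}}

```text
time: 23.6
position: [0.5562, 0.0422, 0.1015]
tool_rot: [0.735, 0.678, -0.0, -0.0]
ft_force: [0.9, 0.5, -0.6]
grip_width: 0.0155
```

```bash
python3 - <<'E'
from h import *
did([-2,0,0,0,0,0]);pin()
E
```

```text
cmd [0.5562 0.0427 0.1013] meas [0.5562 0.0422 0.1015] f [ 0.89  0.53 -0.61] w 0.0155 t 23.6
grip J [49.89 72.78 50.24] tip y -55.2 yaw -4.55 F in J [ 0.85  0.6  -0.61] M [ 0.023 -0.118  0.042] t 23.6
```

{"api": "carry_out", "payload": {"rows": [[[-0.4,0,0,0,0,0],[-0.8,0,0,0,0,0],[-1.2,0,0,0,0,0],[-1.2,0,0,0,0,0]]]}}

```text
time: 24.0
position: [0.5562, 0.0417, 0.1015]
tool_rot: [0.735, 0.678, 0.0, -0.0]
ft_force: [0.7, 5.3, -0.7]
grip_width: 0.0158
```

```bash
python3 - <<'E'
from h import *
did([-1.2,0,0,0,0,0]);pin()
E
```

```text
cmd [0.5561 0.0415 0.1013] meas [0.5562 0.0417 0.1015] f [ 0.71  5.34 -0.66] w 0.0158 t 24.0
grip J [49.86 72.21 50.25] tip y -55.8 yaw -4.58 F in J [ 0.29  5.38 -0.66] M [ 0.745 -0.189  0.026] t 24.0
```

{"api": "carry_out", "payload": {"rows": [[[-0.5,0,0,0,0,0],[-0.5,0,0,0,0,0]]]}}

```text
time: 24.2
position: [0.5561, 0.0416, 0.1016]
tool_rot: [0.735, 0.678, 0.001, -0.001]
ft_force: [1.4, 7.0, -1.0]
grip_width: 0.0157
```

```bash
python3 - <<'E'
from h import *
did([-.5,0,0,0,0,0]);pin()
E
```

```text
cmd [0.5561 0.041  0.1013] meas [0.5561 0.0416 0.1016] f [ 1.4   7.   -1.03] w 0.0157 t 24.2
grip J [49.77 72.15 50.25] tip y -55.9 yaw -4.59 F in J [ 0.85  7.09 -1.03] M [ 1.079 -0.193  0.058] t 24.2
```

{"api": "carry_out", "payload": {"rows": [[[-0.1,0,0,0,0,0],[-0.1,0,0,0,0,0],[-0.1,0,0,0,0,0],[-0.1,0,0,0,0,0]]], "fingers": 0.5}}

```text
time: 24.6
position: [0.556, 0.0401, 0.1015]
tool_rot: [0.735, 0.678, -0.0, -0.0]
ft_force: [-0.2, -1.1, 0.6]
grip_width: 0.039
```

{"api": "carry_out", "payload": {"rows": [[[0,0,-10,0,0,0],[0,0,-40,0,0,0],[0,0,-80,0,0,0],[-60,0,-120,0,0,0],[-100,0,-140,0,0,0],[-100,0,-140,0,0,0],[-100,0,-140,0,0,0],[-100,0,-140,0,0,0],[-100,0,-140,0,0,0]]]}}

```text
time: 25.5
position: [0.5473, -0.0577, 0.2404]
tool_rot: [0.734, 0.679, -0.001, -0.002]
ft_force: [-0.5, 0.7, -0.3]
grip_width: 0.0432
```

```bash
python3 - <<'E'
from h import *
did([-.1,0,0,0,0,0]);did([-100,0,-140,0,0,0])
c=shot('wrist','w_end')
cv2.imwrite('pics/w_end2.png',cv2.resize(c['color'][0:240,100:400,::-1],None,fx=2.5,fy=2.5))
E
```

```text
cmd [0.556  0.0409 0.1013] meas [ 0.5473 -0.0577  0.2404] f [-0.5   0.66 -0.3 ] w 0.0432 t 25.5
cmd [ 0.5481 -0.0588  0.2413] meas [ 0.5473 -0.0577  0.2404] f [-0.5   0.66 -0.3 ] w 0.0432 t 25.5
```

View pics/w_end2.png

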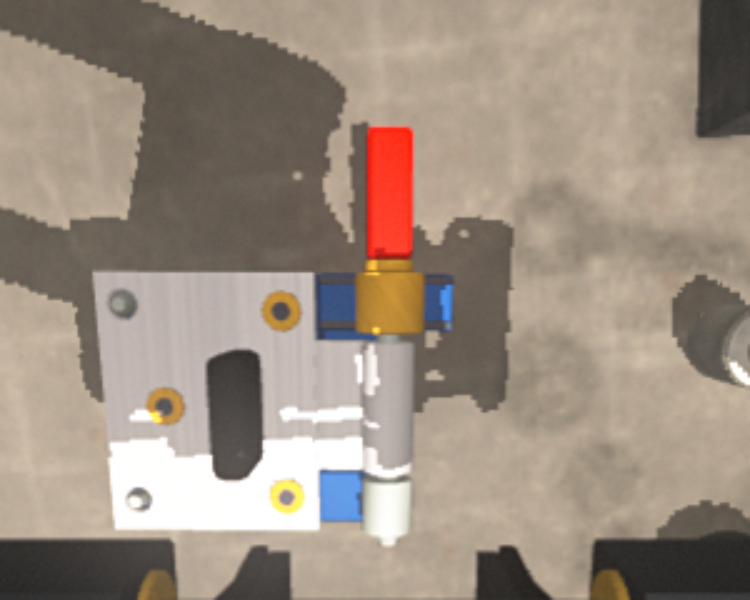

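```bash
python3 -c "
from h import *
c=load('w_end');f=lambda x,y:((x+.5)/2.5-.5+100,(y+.5)/2.5-.5)
P=onz(c,[f(390,127),f(390,257),f(388,545)],.05);print(np.round(R.from_euler('z',4.5,degrees=True).apply(P-np.array([.5008,-.0264,0]))*1e3,1))
print(robot.hand_in())"
```

```text
[[ 50.4  98.7  50. ]
 [ 50.5  54.9  50. ]
 [ 50.  -56.9  50. ]]
the job is handed in; nothing more can be done
None
```

The leaf is back on the jig and the hinge pin is fully home. I handed the job in at about 25.5 s with the gripper open and clear of everything; the hand-in reports no verdict.

- **Leaf:** It went down over both locating pins without catching and met the rim at the expected height, pressing with about 9 N. The picture taken afterwards shows both pins through their holes and the leaf's knuckle between the jig's two.
- **Hinge pin:** The brass knuckle was about 6 mm out of line. I entered its bore there, drew it into line with the pin, then slid the pin through all three knuckles with no more than about 2 N of resistance. The collar then met the brass knuckle firmly and I stopped at 7 N.
- **Last checks:** In the final picture the collar sits against the brass knuckle. The tip stands out about 6.9 mm where 6 mm is expected, and the handle's end lies about 0.7 mm further out than the nominal 98 mm. Those two differences point in opposite directions, so I put them down to picture error.
- **Weight, tin and tile:** The arm never went near them, but I did not measure their positions again at the end.

I viewed 11 pictures, one over the budget of 10.

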